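Latch the washing basket and open the cleaner bottle

ROBOT

A 7-joint arm with a two-finger parallel gripper is mounted at the origin on the work surface. World frame = base frame: x ahead of the robot, y to its left, z up, the work surface at z = 0. Lengths are in mm, angles in rad, forces in N, time in s.
With the tool pointing down it reaches from about 350 to 900 mm from the base axis. Payload 8.1 kg.
Tool frame: the origin (TCP) lies at the very end of the fingers, on their centre line; the grasp point (between the pads) lies 19 mm behind it; z points along the fingers, y is the line along which they close (so a half turn about z gives the same grasp; the last joint's range is limited). The gripper opens to 92 mm and grips with 3 to 60 N. Pads are 19 mm wide; open, the fingers measure 130 mm over their backs; the gripper's body (75 mm by 190 mm) begins 47 mm behind the grasp point.
Start: joints at [1.239, 0.434, 0.025, 1.573, -0.012, 1.134, -0.075], TCP at [141.73, -608.733, 190.542] pointing down, gripper open.
Joint ranges: [-2.62, 2.62], [-0.44, 2.09], [-1.27, 1.32], [0.08, 2.57], [-1.32, 4.46], [0.12, 2], [-2.74, 2.74]. Speed limits (rad/s): [2.22, 2.22, 3.01, 3.01, 3.14, 3.14, 3.14].

INTERFACE

Orientations are given as a 3x3 rotation matrix whose columns are the frame's x, y, z axes.
In Python, from workcell import robot gives the robot as it stands. The module is installed in compiled form; this text tells all that it offers.
- The arm moves only by the tool apply_moves, never from a script. Its argument "steps" is one flat list of numbers, 7 for each row, row after row: the finger opening in m, from 0 to 0.0918, then the shift along the tool's x, y, z in m, then the turn, a rotation vector about the tool's x, y, z in degrees. In form: [grip, tx, ty, tz, rx, ry, rz, grip, tx, ty, tz, rx, ry, rz, ...]. A call has 1 to 12 rows; each row is the pose to reach, as a shift and turn from the pose commanded when the call began, along the tool's axes at that moment; what a row does not reach only later rows make up. A row lasts 1/12 s, in which the tool goes at most 41.7 mm and 7.16 degrees, less where a joint would pass 70% of its speed; a pose out of reach is approached as far as the arm can. A call with a gripper value outside its range is refused whole. The fingers move at their own pace and stop on an object; the grip force is fixed at half the most. Time passes only in rows, so rows that repeat a pose let the fingers close. It gives the time, the measured TCP pose, the force, the opening and the grip force at its end, in the units of the state.
- robot.sense(): the state, without advancing time (a new reading comes with each control period).
- robot.capture(name): name is "scene" or "top" or "wrist"; returns a dict with "color" (384x512x3 uint8, red, green, blue), "camera_matrix" (3x3 intrinsics, pixels), "D" ([k1, k2, p1, p2, k3] as OpenCV has them; the pictures are not rectified), "R" (3x3) and "t" (3): a world point X has camera coordinates R X + t. Camera axes: x right, y down, z forward; pixel columns grow to the right and rows downward; lengths in mm; the calibration is good to about 2 mm. A picture is of the moment at which its call begins. There is no depth.
- robot.sign_off(): hands the job in; it is judged then, once.
The state is a dict: "time": time; "qpos": joint angles; "qvel": joint speeds; "tau": joint torques, N m; "position": TCP position; "orientation": TCP orientation; "force": force on the tool from outside, world axes, zero at the start; "wrist_torque": the same for the moment, N m; "gripper_width": opening from 0.0 (shut) to 1.0 (fully open); "grip_force": force on a finger pad.
Only numpy, scipy, OpenCV 4.12 (cv2) and the standard library are available. Lean on these libraries where they do the work, as an engineer would, in place of code of your own. Each camera call takes 0.05 s, during which the arm holds its last target. There are 200 camera calls.

TASK

Get the flipper bushings ready to wash: first turn the turnbutton square across the edge of the basket's lid in the ultrasonic cleaner, so that the lid is secured. Then take the safety cap off the cleaner bottle - press it down, keep it pressed while you twist it counterclockwise until it is free - and lift it straight up. Leave the bottle standing upright where it is and the other things on the counter undisturbed, and finish while still holding the cap in the gripper, level and still, about 6 cm straight above the bottle's neck.

Things in the scene. Friction and masses are not known exactly. Their poses are not given: they have to be found in the camera images.
- cleaner: Ultrasonic parts cleaner, fixed: white shell 180 mm deep (its x), 250 wide (y), 155 tall, with a steel small-parts basket hanging in the open tank; wire lid's top at 162 mm, the wire loop on its middle at 174. Origin: centre of its underside; x points from the control panel (the turnbutton's side) to the lid's hinge side; z up.
- turnbutton (a joint): Angle (rad) of the steel turnbutton at the middle of the basket's edge on the control panel's side. 0: lies along the edge (cleaner's y), clear of the lid. Grows counterclockwise seen from above to a stop at 1.571: square across the edge (cleaner's x), one end covering the lid's edge by 15 mm. Starts at 0 to 0.2. Stays where it is left (0.04 N m).
- wing (a point): Centre of the turnbutton's upright thumb wing, on its vertical pivot axis, 77 mm from the cleaner's centre, 175 mm above the counter. Wing: 34 mm long (point's x), 9 mm thick (y), 17 mm tall (8.5 mm above and below this point), on a plate 56 x 14 x 3 mm. Pinch it from above across the 9 mm and turn about this axis.
- basket_lid (a joint): Opening angle of the basket's wire lid, rad; 0 is closed (as it starts). Hinged on the side away from the turnbutton.
- bottle: One-litre square plastic cleaner bottle with paper label, full, about 0.9 kg, standing loose on the counter: body 88 x 88 mm up to 150 mm, collar 53 mm across up to 155 mm, then the neck that the cap covers. Origin: centre of its underside, z up. Counter friction keeps it from turning along while the cap is pressed.
- cap: Black ribbed round safety cap closed on the bottle's neck, 51 mm across, 33 mm tall, 45 g. Origin: centre of its lower rim, when closed 160 mm above the bottle's underside; its x is then along the bottle's x. Pinch it from above across its diameter, fingertips about 5 mm above its lower rim.
- cap_top (a point): Centre of the cap's top, 193 mm up when closed. To open: press the cap down 4 mm or more (stops on the collar at 5 mm; spring 4 N closed, 14 N fully down), keep it down and turn it counterclockwise seen from above; it lifts free between 40 and 135 degrees (70 is good). Unpressed, its hooks block turning and lifting.
- mouth (a point): Centre of the bottle's mouth, top of the neck (32 mm across), 182 mm above the bottle's underside.
- fuse_holder: Bystander: white ceramic fuse holder block 62 x 24 x 21 mm with a glass fuse. Origin: centre of its underside.
- plunger_housing: Bystander: blued steel plunger spring housing, upright tube 28 mm across on a 40 mm square foot, 70 mm tall. Origin: centre of its underside.
- bumper_skirt: Bystander: red translucent bumper skirt, flat cone 68 mm across and 22 mm tall, lying behind the bottle. Origin: centre of its underside.
- flipper_coil: Bystander: flipper coil, upright copper bobbin 44 mm across and 48 mm tall. Origin: centre of its underside.
- grease_jar: Bystander: small round amber grease jar, 60 mm across and 52 mm tall, with a plain flat metal lid. Origin: centre of its underside.
- screwdriver: Bystander: screwdriver with a black handle, lying on the counter on the robot's side of the bottle. Origin about the middle of its underside.
- screw_tray: Bystander: open aluminium tray 90 x 130 x 25 mm with screws. Origin: centre of its underside.

How it is judged:
By the outcome, as a careful person would: the job done as asked, in the order asked, and still so for the second after the job is handed in, while the arm keeps its last pose, push and grip.
It also fails if it takes over 58 s, if anything falls off the work surface, if the arm or the gripper's body presses on something with over 40 N, if the wrist force passes 120 N, or if a joint passes its speed limit or range.

## Working session

There is one attempt and no reset: what is moved stays moved. The work goes in short steps, Python scripts to look and compute and a tool call to move; the robot and the scene stay as the last step left them, time stands still between calls to the robot, and variables do not carry over. Pictures are saved under pics/ and viewed, at most 13 in all, crops included, and the job is handed in when it is done.

Besides the shell and the picture viewer there is one more tool, called after "Emit:" as name(argument=value, ...) on one line, values as JSON. apply_moves: Moves the arm, as the interface text tells. Its arguments: {"type":"object","properties":{"steps":{"type":"array","items":{"type":"number"}}},"required":["steps"]}

```bash
mkdir -p pics; cat > h.py <<'E'
import numpy as np, cv2, pickle
from workcell import robot
def snap(n,f):
    c=robot.capture(n); pickle.dump(c,open(f'pics/{f}.pkl','wb'))
    cv2.imwrite(f'pics/{f}.png',c['color'][:,:,::-1]); return c
def ray(c,px):
    p=cv2.undistortPoints(np.array([[px]],float),np.array(c['camera_matrix'],float),np.array(c['D'],float))[0,0]
    R=np.array(c['R']);t=np.array(c['t']); d=R.T@np.array([p[0],p[1],1]); return -R.T@t,d/np.linalg.norm(d)
def tri(obs):
    A=np.zeros((3,3));b=np.zeros(3);L=[]
    for f,px in obs:
        o,d=ray(pickle.load(open(f'pics/{f}.pkl','rb')),px);P=np.eye(3)-np.outer(d,d);A+=P;b+=P@o;L.append((o,d,P))
    x=np.linalg.solve(A,b); return x,[np.linalg.norm(P@(x-o)) for o,d,P in L]
def atz(f,px,z):
    o,d=ray(pickle.load(open(f'pics/{f}.pkl','rb')),px); return o+d*(z-o[2])/d[2]
def proj(f,X):
    c=pickle.load(open(f'pics/{f}.pkl','rb'))
    return cv2.projectPoints(np.array(X,float).reshape(-1,1,3),cv2.Rodrigues(np.array(c['R'],float))[0],np.array(c['t'],float),np.array(c['camera_matrix'],float),np.array(c['D'],float))[0][:,0]
E
python3 - <<'E'
from h import *
for n in ['scene','top','wrist']:
    c=snap(n,n+'0'); R=np.array(c['R']);print(n,(-R.T@np.array(c['t'])).round(),R[2].round(2))
a=[cv2.imread(f'pics/{n}0.png') for n in ['scene','top']]
print(robot.sense())
cv2.imwrite('pics/s.png',cv2.resize(a[0],(800,600)));cv2.imwrite('pics/t.png',cv2.resize(a[1],(800,600)))
E
```

```text
scene [1078.  346. 1021.] [-0.46 -0.31 -0.83]
top [ 432.   20. 1471.] [ 0.11  0.01 -0.99]
wrist [ 213. -591.  384.] [-0.26 -0.06 -0.96]
{'time': 0.15, 'qpos': array([ 1.23938333,  0.4350981 ,  0.02497641,  1.57387143, -0.01158116,
        1.13403435, -0.0751061 ]), 'qvel': array([ 0.00053301, -0.0029215 ,  0.00122697, -0.00455679,  0.00171633,
        0.00050374, -0.00052802]), 'tau': array([ 3.23630149e-03, -6.68259430e+01,  9.86605547e-01, -3.14690745e+01,
       -6.03789696e-02,  3.93941102e-02,  4.63084734e-05]), 'position': array([ 141.60472238, -608.29387389,  189.90992234]), 'orientation': array([[ 9.73951865e-01,  2.26754474e-01, -4.15917756e-04],
       [ 2.26754816e-01, -9.73951139e-01,  1.19641876e-03],
       [-1.33790266e-04, -1.25956564e-03, -9.99999198e-01]]), 'force': array([0.15640671, 0.20550577, 0.38826077]), 'wrist_torque': array([-0.02597203,  0.00369415,  0.01428137]), 'grip_force': 0.0, 'gripper_width': 1.0020416951144133}
```

View pics/s.png

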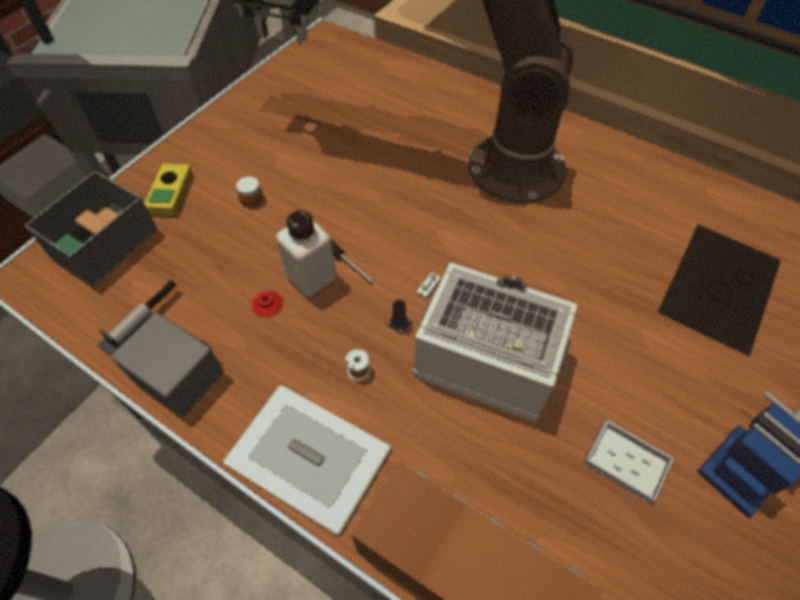

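View pics/t.png

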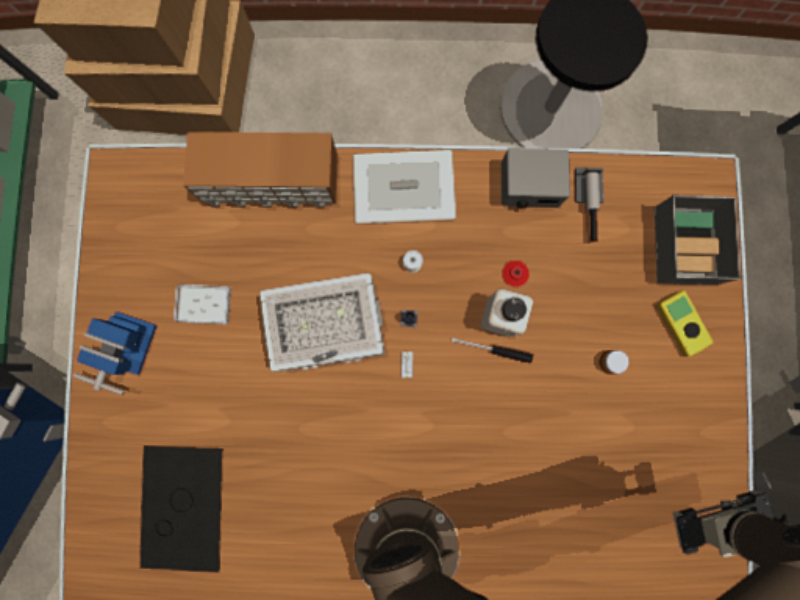

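The scene view shows the bottle with its cap at about (300,222) and the turnbutton at (512,283). In the top view they are at (513,308) and (324,356). Next I'll enlarge crops of both.

```bash
python3 - <<'E'
from h import *
s=cv2.imread('pics/scene0.png');t=cv2.imread('pics/top0.png')
def cr(im,u,v,w=50,h=37.5,k=8):
    return cv2.warpAffine(im,np.float32([[k,0,-k*(u-w/2)],[0,k,-k*(v-h/2)]]),(400,300),flags=cv2.INTER_CUBIC)
a=np.vstack([np.hstack([cr(s,192,145),cr(s,328,181)]),np.hstack([cr(t,328,197),cr(t,207,228)])])
cv2.imwrite('pics/crop1.png',a)
for f,p in [('scene0',(192,141)),('top0',(328.5,196.5))]: pass
print(tri([('scene0',(192,140)),('top0',(328.5,197))]),tri([('scene0',(328,181)),('top0',(207,228))]))
E
```

```text
(array([ 563.07330507, -218.1804425 ,  195.16808273]), [np.float64(1.0303021449777232), np.float64(1.0303021449777714)]) (array([453.70169431, 187.71742123, 165.33088869]), [np.float64(1.4737417069156205), np.float64(1.47374170691566)])
```

View pics/crop1.png

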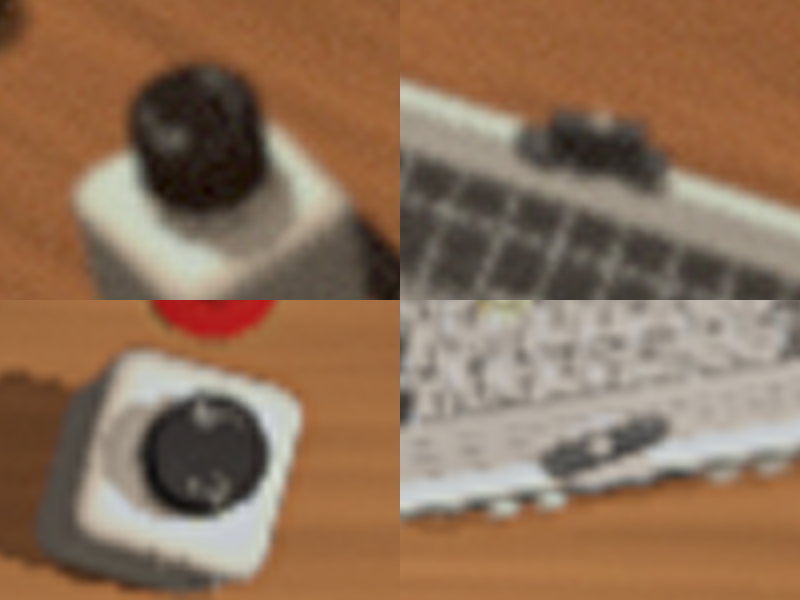

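Cap top is at about (328.6,197.2) in the top view and (192,139) in the scene view. The wing is at (207.6,227.1) in the top view and (328.2,179.5) in the scene view. The turnbutton is already a bit counterclockwise of the edge.

```bash
python3 - <<'E'
from h import *
print(tri([('scene0',(192,139.1)),('top0',(328.6,197.2))]),tri([('scene0',(328.2,179.5)),('top0',(207.6,227.1))]))
k=.64
c=[atz('top0',(u*k,v*k),155) for u,v in [(271,369),(383,352),(372,275),(261,291)]]
c=np.array(c);print(c.round());
for a,b in [(0,1),(3,2),(0,3),(1,2)]:
    d=c[b]-c[a];print(np.linalg.norm(d),np.degrees(np.arctan2(d[1],d[0])))
print(c.mean(0))
a=atz('top0',(182+145/8,209.25+165/8),167);b=atz('top0',(182+267/8,209.25+125/8),167);d=a-b;print('plate',(a+b)/2,np.linalg.norm(d),np.degrees(np.arctan2(d[1],d[0])))
R=np.array([[ .97395,.22675],[.22675,-.97395]]);p=np.array([141.6,-608.3])
for q in [(454,190)]: print(R.T@(np.array(q)-p))
# wrist cam in tool frame
w=pickle.load(open('pics/wrist0.pkl','rb'));print(np.array(w['camera_matrix'])); Rw=np.array(w['R']);from workcell import robot
s=robot.sense();O=s['orientation'];C=-Rw.T@w['t'];print(O.T@(C-s['position']),(Rw@O).round(2))
E
```

```text
(array([ 562.18453009, -218.06877584,  198.39334303]), [np.float64(1.2138508898015583), np.float64(1.2138508898015132)]) (array([455.99972339, 186.08298843, 174.35023473]), [np.float64(0.11242116693597483), np.float64(0.11242116693603563)])
[[423. 305. 155.]
 [465.  60. 155.]
 [634.  88. 155.]
 [595. 334. 155.]]
248.066241015736 -80.28567092746974
249.1412206728743 -80.82813767697903
174.0649352988196 9.659863178690268
171.71046524201157 9.304143170282877
[529.30708885 196.90509432 155.        ]
plate [455.25736712 186.39121984 167.        ] 54.319648810939725 109.21899536682423
[ 485.276505 -706.667585]
[[323.27006238   0.         250.75496398]
 [  0.         323.27006238 191.32964545]
 [  0.           0.           1.        ]]
[  72.87897393   -0.56962065 -194.0758938 ] [[ 0.    1.   -0.  ]
 [-0.96  0.   -0.27]
 [-0.27  0.    0.96]]
```

Emit:
apply_moves(steps=[0.05, 0.015, -0.011, -0.015, 0, 0, -4, 0.05, 0.045, -0.034, -0.035, 0, 0, -8, 0.05, 0.075, -0.057, -0.055, 0, 0, -12, 0.05, 0.105, -0.08, -0.07, 0, 0, -16, 0.05, 0.135, -0.103, -0.085, 0, 0, -20, 0.05, 0.165, -0.126, -0.1, 0, 0, -24, 0.05, 0.195, -0.149, -0.11, 0, 0, -28, 0.05, 0.225, -0.172, -0.12, 0, 0, -32, 0.05, 0.255, -0.195, -0.13, 0, 0, -36, 0.05, 0.285, -0.217, -0.13, 0, 0, -40, 0.05, 0.305, -0.232, -0.13, 0, 0, -44, 0.05, 0.315, -0.238, -0.13, 0, 0, -48])

```text
time: 1.15
position: [397.1, -301.4, 320.8]
orientation: [[0.475, 0.88, 0.001], [0.88, -0.475, 0.001], [0.001, 0.001, -1.0]]
force: [0.5, -0.9, 0.3]
gripper_width: 0.544
grip_force: 0.0
```

Emit:
apply_moves(steps=[0.05, 0.015, -0.006, 0, 0, 0, -4, 0.05, 0.05, -0.02, 0, 0, 0, -8, 0.05, 0.088, -0.035, 0.005, 0, 0, -12, 0.05, 0.126, -0.05, 0.01, 0, 0, -16, 0.05, 0.164, -0.065, 0.015, 0, 0, -20, 0.05, 0.202, -0.08, 0.02, 0, 0, -24, 0.05, 0.24, -0.095, 0.025, 0, 0, -28, 0.05, 0.278, -0.11, 0.03, 0, 0, -32, 0.05, 0.316, -0.125, 0.035, 0, 0, -36, 0.05, 0.354, -0.14, 0.04, 0, 0, -40, 0.05, 0.392, -0.155, 0.05, 0, 0, -44, 0.05, 0.428, -0.169, 0.055, 0, 0, -47.6])

```text
time: 2.15
position: [452.9, 152.7, 264.8]
orientation: [[-0.324, 0.946, -0.0], [0.946, 0.324, -0.0], [-0.0, -0.0, -1.0]]
force: [0.3, -0.5, 0.1]
gripper_width: 0.546
grip_force: 0.0
```

Emit:
apply_moves(steps=[0.05, 0.015, 0.015, 0.002, 0, 0, 0, 0.05, 0.024, 0.021, 0.005, 0, 0, 0, 0.05, 0.024, 0.021, 0.005, 0, 0, 0])

```text
time: 2.4
position: [465.2, 183.1, 259.7]
orientation: [[-0.324, 0.946, -0.002], [0.946, 0.324, 0.001], [0.002, -0.001, -1.0]]
force: [-0.5, -0.2, -0.1]
gripper_width: 0.546
grip_force: 0.0
```

```bash
python3 - <<'E'
from h import *
snap('wrist','w1');s=robot.sense();print(s['position'],s['orientation'],s['qpos'].round(2),s['time'])
cv2.imwrite('pics/w1b.png',cv2.resize(cv2.imread('pics/w1.png'),(800,600)))
print(proj('w1',[456,186.1,174.4]))
E
```

```text
[465.10401383 181.30450527 259.90005106] [[-3.23077556e-01  9.46371232e-01 -1.54388763e-03]
 [ 9.46372214e-01  3.23078280e-01  2.38110147e-04]
 [ 7.24137153e-04 -1.38416431e-03 -9.99998780e-01]] [ 0.15  0.27 -0.78  1.72  0.2   1.24 -0.35] 2.45
[[241.5980495  179.45500962]]
```

View pics/w1b.png

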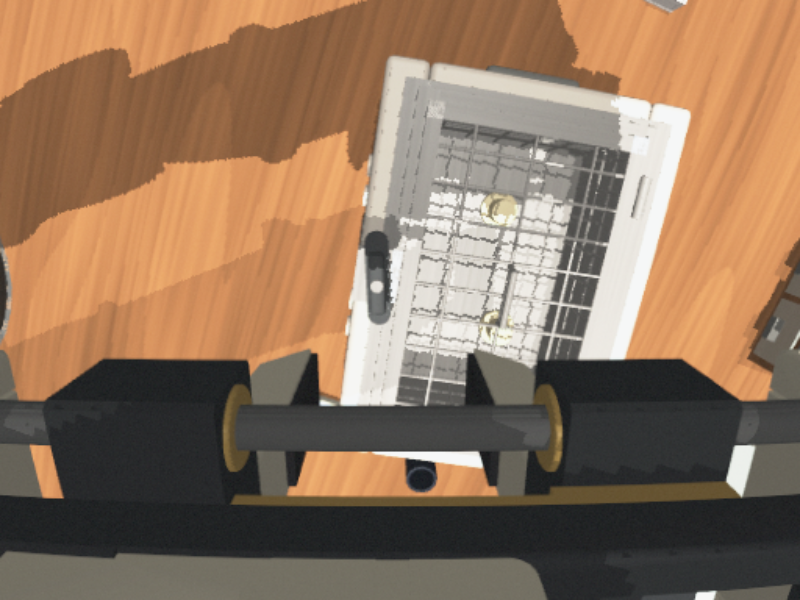

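The wrist view shows the turnbutton plate with ends at (376,233) and (378,322), centred at about (377,278), which is roughly parallel to the tool x axis. That agrees with the triangulated wing position.

```bash
python3 - <<'E'
from h import *
k=.64
print(tri([('scene0',(328.2,179.5)),('top0',(207.6,227.1)),('w1',(377*k,280*k))]))
print(tri([('top0',(207.6,227.1)),('w1',(377*k,280*k))]))
a=atz('w1',(376*k,233*k),166);b=atz('w1',(378*k,322*k),166);d=a-b;print((a+b)/2,np.linalg.norm(d),np.degrees(np.arctan2(d[1],d[0])))
print(atz('w1',(377*k,287*k),183.5))
e=[atz('w1',(u*k,v*k),155) for u,v in [(388,58),(343,405),(690,108),(628,360)]]
for i in (0,2): d=e[i]-e[i+1];print(e[i],np.degrees(np.arctan2(d[1],d[0])))
s=robot.sense();R=s['orientation'];print(R.T@(np.array([455.3,186.2,200])-s['position']))
E
```

```text
(array([455.83644697, 186.10282252, 174.10645212]), [np.float64(0.06829522080824345), np.float64(0.23049143816444095), np.float64(0.17244571426096236)])
(array([455.87594461, 186.05779282, 173.6180408 ]), [np.float64(0.1811629408864289), np.float64(0.18116294088643597)])
[455.77812307 185.09619674 166.        ] 53.465054961259156 109.82182219860131
[456.4980367  184.59933335 183.5       ]
[422.07964906 303.00244012 155.        ] 100.907100763748
[594.42181586 337.57791788 155.        ] 101.96485080655275
[ 7.75704117 -7.61369712 59.91627994]
```

Emit:
apply_moves(steps=[0.04, 0.003, -0.003, 0.015, 0, 0, -0.5, 0.04, 0.007, -0.0073, 0.04, 0, 0, -1, 0.04, 0.007, -0.0073, 0.055, 0, 0, -1, 0.04, 0.007, -0.0073, 0.06, 0, 0, -1, 0.04, 0.007, -0.0073, 0.06, 0, 0, -1, 0.04, 0.007, -0.0073, 0.06, 0, 0, -1])

```text
time: 2.95
position: [456.9, 183.9, 201.2]
orientation: [[-0.336, 0.942, 0.001], [0.942, 0.336, -0.0], [-0.0, 0.0, -1.0]]
force: [0.3, 0.2, -0.2]
gripper_width: 0.436
grip_force: 0.0
```

Emit:
apply_moves(steps=[0.04, 0.002, -0.0003, 0.015, 0, 0, 0, 0.04, 0.002, -0.0003, 0.027, 0, 0, 0, 0.04, 0.002, -0.0003, 0.0305, 0, 0, 0, 0.04, 0.002, -0.0003, 0.0305, 0, 0, 0, 0.0, 0.002, -0.0003, 0.0305, 0, 0, 0, 0.0, 0.002, -0.0003, 0.0305, 0, 0, 0, 0.0, 0.002, -0.0003, 0.0305, 0, 0, 0, 0.0, 0.002, -0.0003, 0.0305, 0, 0, 0, 0.0, 0.002, -0.0003, 0.0305, 0, 0, 0])

```text
time: 3.7
position: [455.7, 186.5, 170.4]
orientation: [[-0.337, 0.941, 0.001], [0.941, 0.337, 0.0], [-0.0, 0.001, -1.0]]
force: [-0.1, 0.0, -0.2]
gripper_width: 0.122
grip_force: 0.0
```

```bash
python3 - <<'E'
from h import *
s=robot.sense();print(s)
E
```

```text
{'time': 3.7, 'qpos': array([ 0.11031142,  0.34024038, -0.76832362,  1.86997328,  0.2728237 ,
        1.03843101, -0.42566289]), 'qvel': array([ 0.00056513,  0.00315403,  0.00046819,  0.0013065 ,  0.00062116,
        0.00037002, -0.00128861]), 'tau': array([ 1.63419120e-02, -4.81434953e+01, -7.36833483e+00, -2.89239067e+01,
       -6.45340257e-02,  3.74500334e-03,  4.26079554e-03]), 'position': array([455.70588782, 186.48288282, 170.3781245 ]), 'orientation': array([[-3.37107811e-01,  9.41465866e-01,  5.89729829e-04],
       [ 9.41466045e-01,  3.37107809e-01,  1.05646534e-04],
       [-9.93399242e-05,  5.90824882e-04, -9.99999821e-01]]), 'force': array([-0.11464289,  0.02067352, -0.20085533]), 'wrist_torque': array([ 0.02652206, -0.10300878, -0.00765222]), 'grip_force': 0.0, 'gripper_width': 0.12179980073434955}
```

Emit:
apply_moves(steps=[0.0, 0, 0, 0, 0, 0, 0, 0.0, 0, 0, 0, 0, 0, 0, 0.0, 0, 0, 0, 0, 0, 0, 0.0, 0, 0, 0, 0, 0, 0])

```text
time: 4.03
position: [455.5, 186.4, 170.0]
orientation: [[-0.337, 0.941, 0.0], [0.941, 0.337, -0.0], [-0.0, -0.0, -1.0]]
force: [0.3, -0.3, -0.4]
gripper_width: 0.005
grip_force: 0.0
```

Emit:
apply_moves(steps=[0.0, 0, 0, 0, 0, 0, -3, 0.0, 0, 0, 0, 0, 0, -8, 0.0, 0, 0, 0, 0, 0, -14, 0.0, 0, 0, 0, 0, 0, -20, 0.0, 0, 0, 0, 0, 0, -26, 0.0, 0, 0, 0, 0, 0, -32, 0.0, 0, 0, 0, 0, 0, -38, 0.0, 0, 0, 0, 0, 0, -44, 0.0, 0, 0, 0, 0, 0, -50, 0.0, 0, 0, 0, 0, 0, -56, 0.0, 0, 0, 0, 0, 0, -62, 0.0, 0, 0, 0, 0, 0, -67])

```text
time: 5.03
position: [455.5, 186.3, 170.0]
orientation: [[-0.999, 0.052, -0.0], [0.052, 0.999, -0.0], [0.0, -0.0, -1.0]]
force: [-0.2, 0.2, -0.2]
gripper_width: 0.004
grip_force: 0.0
```

```bash
python3 - <<'E'
from h import *
s=robot.sense();print(s['qpos'],s['wrist_torque'],s['force'],s['gripper_width'],s['grip_force'])
E
```

```text
[ 0.29411098  0.43154433 -1.04752109  1.85853348  0.41981351  1.09486986
  0.60602879] [ 0.12684359 -0.16722225  0.01962422] [-0.18493296  0.17783247 -0.18733689] 0.003793522678614732 0.0
```

The gripper shut on nothing, so I need to look before moving on.

Emit:
apply_moves(steps=[0.0, 0, 0, -0.02, 0, 0, 0, 0.0, 0, 0, -0.05, 0, 0, 0, 0.0, 0, 0, -0.08, 0, 0, 0, 0.05, 0, 0, -0.09, 0, 0, 0, 0.05, 0, 0, -0.09, 0, 0, 0, 0.05, 0, 0, -0.09, 0, 0, 0])

```text
time: 5.53
position: [455.7, 186.3, 259.9]
orientation: [[-0.998, 0.058, 0.001], [0.058, 0.998, -0.0], [-0.001, -0.0, -1.0]]
force: [-0.2, -1.0, -1.3]
gripper_width: 0.174
grip_force: 0.0
```

```bash
python3 - <<'E'
from h import *
snap('wrist','w2');snap('scene','s2');snap('top','t2');s=robot.sense();print(s['position'],s['orientation'][:,0])
def cr(im,u,v,k,W,H):
    return cv2.warpAffine(im,np.float32([[k,0,-k*u+W/2],[0,k,-k*v+H/2]]),(W,H),flags=cv2.INTER_CUBIC)
w=cv2.imread('pics/w2.png');a=cv2.resize(w,(400,300))
p=proj('w2',[455.9,186,174])[0];print(p)
b=cr(w,*p,4,400,300);c=cr(cv2.imread('pics/s2.png'),328,181,4,400,300);d=cr(cv2.imread('pics/t2.png'),207,228,4,400,300)
cv2.imwrite('pics/c2.png',np.vstack([np.hstack([a,b]),np.hstack([c,d])]))
E
```

```text
[454.95804878 185.78105839 258.73635641] [-0.99833982  0.05757277  0.0017279 ]
[249.82843112 184.92018235]
```

View pics/c2.png

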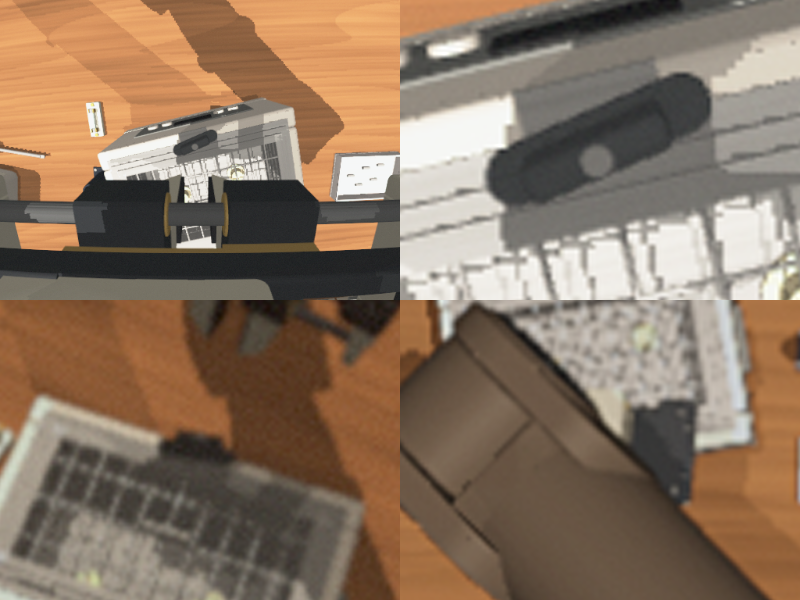

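```bash
python3 - <<'E'
from h import *
s=robot.sense();p=s['position'];R=s['orientation'];print(s['gripper_width'])
h=s['gripper_width']*46
def pts(): return [p, p+R@[0,h,0],p-R@[0,h,0],p+R@[0,h,-19],p+R@[0,-h,-19]]
for f in ['w2','s2']: print(f,proj(f,pts()).round(1).tolist())
def cr(im,u,v,k,W,H):
    return cv2.warpAffine(im,np.float32([[k,0,-k*u+W/2],[0,k,-k*v+H/2]]),(W,H),flags=cv2.INTER_CUBIC)
a=cv2.imread('pics/s2.png');b=cv2.imread('pics/w2.png')
for f,im in (('s2',a),('w2',b)):
    for q in proj(f,pts()[:3]): im[int(round(q[1])),int(round(q[0]))]=(0,255,0)
qs=proj('s2',p)[0];qw=proj('w2',p)[0]
cv2.imwrite('pics/c3.png',np.hstack([cr(a,*qs,5,400,500),cr(b,*qw,4,400,500)]))
E
```

```text
0.3003295830139935
w2 [[248.9, 216.4], [270.5, 216.4], [227.4, 216.4], [272.4, 227.6], [225.1, 227.6]]
s2 [[333.4, 160.7], [337.9, 163.1], [328.9, 158.3], [339.3, 158.6], [330.1, 153.7]]
```

View pics/c3.png

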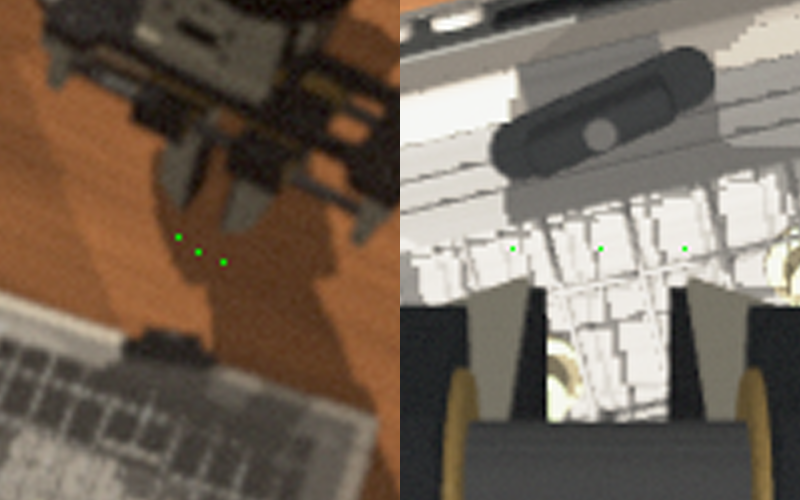

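The real fingertips sit well short of the projected TCP in both views: mid-tip is about (208,217) in the left crop against (200,250), and (609,281) in the right crop against (600,248). I'll triangulate the actual tip.

```bash
python3 - <<'E'
from h import *
s=robot.sense();p=s['position'];R=s['orientation']
qs=proj('s2',p)[0];qw=proj('w2',p)[0]
for S,W in [((208,219),(609-400,281)),((208,217),(202,281)),((210,222),(609-400,277))]:
    a=qs+(np.array(S)-[200,250])/5;b=qw+(np.array(W)-[200,250])/4
    x,e=tri([('s2',a),('w2',b)]);print(x,e,R.T@(x-p))
E
```

```text
[451.94712587 186.07669153 280.89573127] [np.float64(1.3461466242020388), np.float64(1.3461466242020543)] [  3.06123386   0.09857332 -22.15423392]
[451.49391679 185.38146534 281.76729026] [np.float64(1.0600223948250231), np.float64(1.0600223948250733)] [  3.47517041  -0.62250467 -23.02432361]
[451.84977018 186.77742777 279.21798882] [np.float64(0.6336451606156089), np.float64(0.6336451606156204)] [  3.19587228   0.79430068 -20.47698467]
```

Emit:
apply_moves(steps=[0.04, 0, 0, 0.01, 0, 0, 3, 0.04, 0, 0, 0.02, 0, 0, 9, 0.04, 0, 0, 0.03, 0, 0, 16, 0.04, 0, 0, 0.04, 0, 0, 23, 0.04, 0, 0, 0.05, 0, 0, 30, 0.04, 0, 0, 0.06, 0, 0, 37, 0.04, 0, 0, 0.07, 0, 0, 44, 0.04, 0, 0, 0.075, 0, 0, 51, 0.04, 0, 0, 0.08, 0, 0, 58, 0.04, 0, 0, 0.084, 0, 0, 64, 0.04, 0, 0, 0.087, 0, 0, 67, 0.04, 0, 0, 0.087, 0, 0, 67])

```text
time: 6.68
position: [454.5, 185.9, 171.5]
orientation: [[-0.335, 0.942, -0.002], [0.942, 0.335, -0.001], [-0.0, -0.003, -1.0]]
force: [-0.3, 0.0, -0.4]
gripper_width: 0.437
grip_force: 0.0
```

Emit:
apply_moves(steps=[0.04, 0, 0, 0.006, 0, 0, 0, 0.04, 0, 0, 0.012, 0, 0, 0, 0.04, 0, 0, 0.016, 0, 0, 0, 0.04, 0, 0, 0.018, 0, 0, 0, 0.04, 0, 0, 0.018, 0, 0, 0])

```text
time: 7.1
position: [455.2, 186.1, 154.3]
orientation: [[-0.338, 0.941, -0.001], [0.941, 0.338, -0.0], [0.0, -0.001, -1.0]]
force: [0.3, 0.4, -0.2]
gripper_width: 0.431
grip_force: 0.0
```

Emit:
apply_moves(steps=[0.04, 0, 0, 0.003, 0, 0, 0, 0.0, 0, 0, 0.003, 0, 0, 0, 0.0, 0, 0, 0.003, 0, 0, 0, 0.0, 0, 0, 0.003, 0, 0, 0, 0.0, 0, 0, 0.003, 0, 0, 0, 0.0, 0, 0, 0.003, 0, 0, 0, 0.0, 0, 0, 0.003, 0, 0, 0, 0.0, 0, 0, 0.003, 0, 0, 0, 0.0, 0, 0, 0.003, 0, 0, 0, 0.0, 0, 0, 0.003, 0, 0, 0])

```text
time: 7.93
position: [455.5, 186.4, 152.0]
orientation: [[-0.337, 0.941, 0.0], [0.941, 0.337, -0.0], [-0.0, 0.0, -1.0]]
force: [0.0, -0.3, 0.2]
gripper_width: 0.002
grip_force: 0.0
```

```bash
python3 - <<'E'
from h import *
snap('wrist','w4');snap('scene','s4');s=robot.sense();p=s['position']
def cr(im,u,v,k,W,H):
    return cv2.warpAffine(im,np.float32([[k,0,-k*u+W/2],[0,k,-k*v+H/2]]),(W,H),flags=cv2.INTER_CUBIC)
qs=proj('s4',p)[0];qw=proj('w4',p)[0];print(qs,qw)
cv2.imwrite('pics/c4.png',np.hstack([cr(cv2.imread('pics/s4.png'),*qs,6,400,500),cr(cv2.imread('pics/w4.png'),*qw,4,400,500)]))
E
```

```text
[327.09045682 183.93151356] [249.74821239 219.13078512]
```

View pics/c4.png

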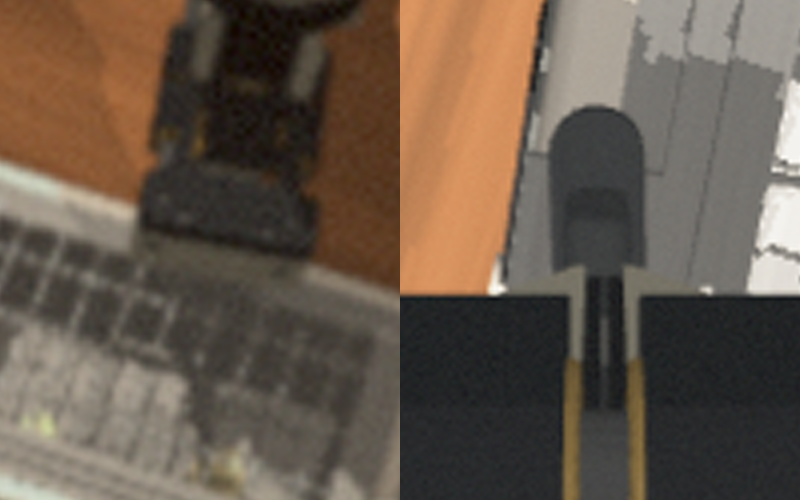

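```bash
python3 - <<'E'
from h import *
s=robot.sense();p=s['position'];R=s['orientation']
for b in (20,25,30,35,40): print(b,*[proj(f,p+R@[x,0,-b])[0].round(1) for f in('w4','s4') for x in (9.5,0,-9.5)])
print('tip obs w4',249.7+1,219.1+22/4)
E
```

```text
20 [249.6 215.8] [249.6 231.2] [249.6 246.2] [331.5 180.5] [328.2 179.9] [324.9 179.3]
25 [249.6 218.9] [249.6 234.7] [249.6 250. ] [331.8 179.5] [328.5 178.9] [325.2 178.3]
30 [249.5 222.1] [249.5 238.3] [249.5 253.9] [332.1 178.5] [328.8 177.9] [325.5 177.2]
35 [249.5 225.5] [249.5 242.1] [249.5 258.1] [332.4 177.4] [329.1 176.8] [325.7 176.2]
40 [249.4 229.1] [249.4 246.1] [249.4 262.5] [332.7 176.4] [329.4 175.8] [326.  175.1]
tip obs w4 250.7 224.6
```

Emit:
apply_moves(steps=[0.04, 0, 0, 0, 0, 0, 0, 0.04, 0, 0, 0, 0, 0, 0, 0.04, 0, 0, 0, 0, 0, 0, 0.04, 0, 0, 0, 0, 0, 0, 0.04, 0, 0, 0, 0, 0, 0, 0.04, 0, 0, 0, 0, 0, 0, 0.04, 0, 0, 0.004, 0, 0, 0, 0.04, 0, 0, 0.008, 0, 0, 0, 0.04, 0, 0, 0.011, 0, 0, 0, 0.04, 0, 0, 0.013, 0, 0, 0, 0.04, 0, 0, 0.013, 0, 0, 0])

```text
time: 8.95
position: [455.2, 186.2, 138.4]
orientation: [[-0.337, 0.941, -0.001], [0.941, 0.337, -0.0], [0.0, -0.001, -1.0]]
force: [0.6, -0.1, -0.1]
gripper_width: 0.434
grip_force: 0.0
```

Emit:
apply_moves(steps=[0.0, 0, 0, 0, 0, 0, 0, 0.0, 0, 0, 0, 0, 0, 0, 0.0, 0, 0, 0, 0, 0, 0, 0.0, 0, 0, 0, 0, 0, 0, 0.0, 0, 0, 0, 0, 0, 0, 0.0, 0, 0, 0, 0, 0, 0, 0.0, 0, 0, 0, 0, 0, 0, 0.0, 0, 0, 0, 0, 0, 0])

```text
time: 9.62
position: [454.9, 186.2, 139.0]
orientation: [[-0.337, 0.941, -0.001], [0.941, 0.337, -0.001], [-0.0, -0.001, -1.0]]
force: [-4.9, -0.9, 5.8]
gripper_width: 0.094
grip_force: 30.0
```

Emit:
apply_moves(steps=[0.0, 0, -0.0005, -0.001, 0, 0, -3, 0.0, 0, -0.0005, -0.001, 0, 0, -8, 0.0, 0, -0.0005, -0.001, 0, 0, -14, 0.0, 0, -0.0005, -0.001, 0, 0, -20, 0.0, 0, -0.0005, -0.001, 0, 0, -26, 0.0, 0, -0.0005, -0.001, 0, 0, -32, 0.0, 0, -0.0005, -0.001, 0, 0, -38, 0.0, 0, -0.0005, -0.001, 0, 0, -44, 0.0, 0, -0.0005, -0.001, 0, 0, -50, 0.0, 0, -0.0005, -0.001, 0, 0, -56, 0.0, 0, -0.0005, -0.001, 0, 0, -62, 0.0, 0, -0.0005, -0.001, 0, 0, -68])

```text
time: 10.62
position: [453.8, 184.8, 139.1]
orientation: [[-0.999, 0.035, -0.002], [0.035, 0.999, -0.002], [0.002, -0.002, -1.0]]
force: [-4.6, -2.6, -1.7]
gripper_width: 0.096
grip_force: 30.0
```

```bash
python3 - <<'E'
from h import *
s=robot.sense();print(s['qpos'],s['wrist_torque'],s['force'],s['gripper_width'],s['grip_force'])
E
```

```text
[ 0.29124503  0.48082921 -1.06050127  1.90001871  0.48406061  1.05001066
  0.56161128] [-0.66597769  0.82848567 -0.05943725] [-4.62664459 -2.58543079 -1.68554414] 0.09637361738605194 30.007705092430115
```

Emit:
apply_moves(steps=[0.0, 0, 0, 0, 0, 0, -4, 0.0, 0, 0, 0, 0, 0, -8, 0.0, 0, 0, 0, 0, 0, -11, 0.0, 0, 0, 0, 0, 0, -13, 0.0, 0, 0, 0, 0, 0, -13, 0.0, 0, 0, 0, 0, 0, -13])

```text
time: 11.12
position: [453.9, 184.5, 139.1]
orientation: [[-0.983, -0.185, -0.003], [-0.185, 0.983, -0.003], [0.003, -0.002, -1.0]]
force: [-4.6, -4.5, 0.1]
gripper_width: 0.09
grip_force: 30.0
```

```bash
python3 - <<'E'
from h import *
s=robot.sense();print(s['wrist_torque'],s['force'],np.degrees(np.arctan2(*s['orientation'][1::-1,0])))
E
```

```text
[-0.85804718  0.85618731 -0.01553331] [-4.56905165 -4.52484064  0.06326995] -169.32750415339092
```

Emit:
apply_moves(steps=[0.0, 0, 0, 0, 0, 0, -1.5, 0.0, 0, 0, 0, 0, 0, -3, 0.0, 0, 0, 0, 0, 0, -3, 0.0, 0, 0, 0, 0, 0, -3])

```text
time: 11.45
position: [453.9, 184.5, 139.1]
orientation: [[-0.972, -0.236, -0.003], [-0.236, 0.972, -0.003], [0.003, -0.002, -1.0]]
force: [-5.0, -4.8, 0.4]
gripper_width: 0.1
grip_force: 30.7
```

```bash
python3 - <<'E'
from h import *
s=robot.sense();print(s['wrist_torque'],s['force'],s['qpos'],np.degrees(np.arctan2(*s['orientation'][1::-1,0])))
E
```

```text
[-0.77257856  0.88988713 -0.52551637] [-5.03031004 -4.82702779  0.35774547] [ 0.3295021   0.51418993 -1.13029668  1.89759728  0.53000665  1.07608589
  0.79020235] -166.37747214978145
```

Emit:
apply_moves(steps=[0.04, 0, 0, 0, 0, 0, 0, 0.04, 0, 0, 0, 0, 0, 0, 0.04, 0, 0, 0, 0, 0, 0, 0.04, 0, 0, 0, 0, 0, 0, 0.07, 0, 0, -0.01, 0, 0, 0, 0.07, 0, 0, -0.03, 0, 0, 0, 0.07, 0, 0, -0.06, 0, 0, 0, 0.08, 0, 0, -0.09, 0, 0, 0, 0.08, 0, 0, -0.12, 0, 0, 0, 0.08, 0, 0, -0.14, 0, 0, 0, 0.08, 0, 0, -0.15, 0, 0, 0])

```text
time: 12.37
position: [455.8, 187.6, 293.5]
orientation: [[-0.971, -0.237, 0.004], [-0.237, 0.971, 0.002], [-0.004, 0.001, -1.0]]
force: [-0.1, 1.0, -0.9]
gripper_width: 0.834
grip_force: 0.0
```

```bash
python3 - <<'E'
from h import *
snap('wrist','w5');s=robot.sense();R=s['orientation'];p=s['position'];print(p,R.round(3),s['qpos'].round(2))
q=proj('w5',[454.5,185.5,170])[0];print(q)
im=cv2.imread('pics/w5.png');k=4
cv2.imwrite('pics/c5.png',cv2.warpAffine(im,np.float32([[k,0,-k*q[0]+300],[0,k,-k*q[1]+200]]),(600,400),flags=cv2.INTER_CUBIC))
for t in [(540,-225,300)]: print(R.T@(np.array(t)-p))
E
```

```text
[456.0584465  187.626059   293.80239753] [[-0.971 -0.237  0.005]
 [-0.237  0.971  0.002]
 [-0.005  0.001 -1.   ]] [ 0.42  0.36 -1.2   1.66  0.34  1.36  0.97]
[248.48266444 173.19516414]
[  16.2726828  -420.7575875    -6.56594263]
```

View pics/c5.png

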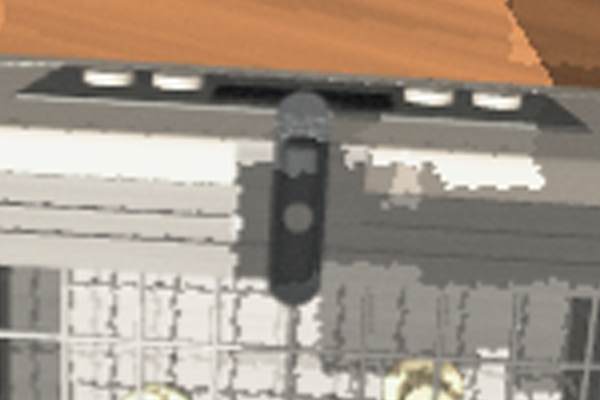

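The turnbutton's plate runs from (303,95) to (293,300), square across the lid's edge. Next is the bottle.

Emit:
apply_moves(steps=[0.08, 0, -0.01, -0.001, 0, 0, 3, 0.08, 0, -0.03, -0.002, 0, 0, 9, 0.08, 0, -0.055, -0.003, 0, 0, 16, 0.08, 0, -0.08, -0.004, 0, 0, 23, 0.08, 0, -0.105, -0.005, 0, 0, 30, 0.08, -0.001, -0.13, -0.006, 0, 0, 37, 0.08, -0.002, -0.155, -0.006, 0, 0, 44, 0.08, -0.003, -0.18, -0.006, 0, 0, 51, 0.08, -0.004, -0.205, -0.006, 0, 0, 58, 0.08, -0.005, -0.23, -0.006, 0, 0, 65, 0.08, -0.006, -0.25, -0.006, 0, 0, 72, 0.08, -0.006, -0.27, -0.006, 0, 0, 79])

```text
time: 13.42
position: [524.0, -77.2, 294.0]
orientation: [[-0.409, 0.913, -0.003], [0.913, 0.409, 0.0], [0.001, -0.003, -1.0]]
force: [0.3, 0.2, -0.4]
gripper_width: 0.871
grip_force: 0.0
```

```bash
python3 - <<'E'
from h import *
s=robot.sense();R=s['orientation'];p=s['position'];print(p,s['qpos'].round(2),np.degrees(np.arctan2(R[1,0],R[0,0])))
print(R.T@(np.array((562.2,-218,300))-p))
E
```

```text
[524.02219343 -77.23430613 294.01633545] [ 0.67  0.32 -0.82  1.59  0.23  1.34  0.24] 114.1219980330673
[-144.0686822   -22.70092664   -6.10020201]
```

Emit:
apply_moves(steps=[0.08, -0.01, -0.001, -0.001, 0, 0, 5, 0.08, -0.025, -0.004, -0.002, 0, 0, 12, 0.08, -0.04, -0.006, -0.003, 0, 0, 19, 0.08, -0.055, -0.008, -0.004, 0, 0, 26, 0.08, -0.07, -0.01, -0.005, 0, 0, 33, 0.08, -0.085, -0.013, -0.006, 0, 0, 40, 0.08, -0.1, -0.016, -0.006, 0, 0, 47, 0.08, -0.115, -0.018, -0.006, 0, 0, 54, 0.08, -0.13, -0.02, -0.006, 0, 0, 61, 0.08, -0.14, -0.022, -0.006, 0, 0, 68, 0.08, -0.144, -0.0227, -0.006, 0, 0, 75, 0.08, -0.144, -0.0227, -0.006, 0, 0, 80])

```text
time: 14.42
position: [563.1, -217.6, 299.5]
orientation: [[0.829, 0.559, -0.004], [0.559, -0.829, 0.0], [-0.003, -0.002, -1.0]]
force: [-0.1, -0.2, 0.0]
gripper_width: 0.87
grip_force: 0.0
```

```bash
python3 - <<'E'
from h import *
snap('wrist','w6');s=robot.sense();R=s['orientation'];p=s['position'];print(p,s['qpos'].round(2),np.degrees(np.arctan2(R[1,0],R[0,0])))
q=proj('w6',[562.2,-218,193])[0];print(q)
im=cv2.imread('pics/w6.png');k=4
cv2.imwrite('pics/c6.png',cv2.warpAffine(im,np.float32([[k,0,-k*q[0]+300],[0,k,-k*q[1]+225]]),(600,450),flags=cv2.INTER_CUBIC))
E
```

```text
[ 563.15448947 -216.66342968  299.68487476] [ 0.6   0.38 -0.47  1.42  0.17  1.38 -0.85] 33.81142739656153
[250.98967096 180.84962656]
```

View pics/c6.png

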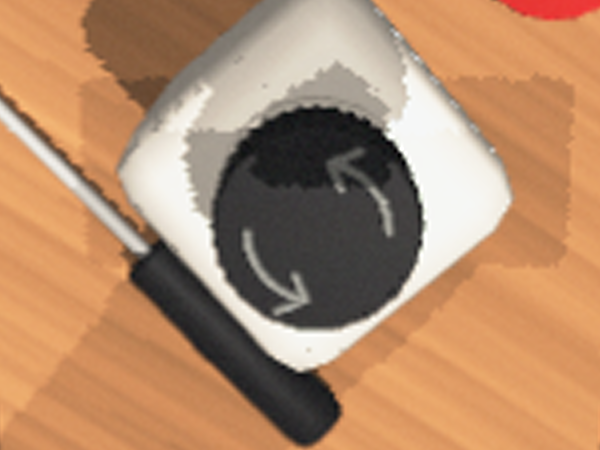

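The cap disc spans 212 to 423 across in the crop, and the arrows' midpoint is about (318,230). So the cap's centre is at about (255.6,182.1) in the full wrist picture.

```bash
python3 - <<'E'
from h import *
w=(255.6,182.1)
print(tri([('w6',w),('top0',(328.6,197.2))]),tri([('w6',w),('top0',(328.6,197.2)),('scene0',(192,139.1))]),atz('w6',w,193),atz('top0',(328.6,197.2),193))
# bottle body check: shoulder corners in crop -> 150mm
k=4;c=[atz('w6',(251+(u-300)/k,180.85+(v-225)/k),148) for u,v in [(120,175),(510,195),(305,372)]];print(np.array(c))
s=robot.sense();R=s['orientation'];p=s['position'];x=np.array([565,-221,0])
print(R.T@(x-p))
E
```

```text
(array([ 562.55509962, -221.36922412,  186.10985791]), [np.float64(2.018661277594044), np.float64(2.018661277594014)]) (array([ 562.73190584, -219.70204174,  196.83788876]), [np.float64(2.6701801507056837), np.float64(2.550326452149987), np.float64(0.884845874658666)]) [ 563.65600101 -222.34832881  193.        ] [ 562.03561918 -218.04675078  193.        ]
[[ 537.02824845 -175.69358583  148.        ]
 [ 592.20101691 -267.06841664  148.        ]
 [ 518.08259406 -249.52062915  148.        ]]
[-1.08714638e-01  5.32519814e+00  2.99674601e+02]
```

Emit:
apply_moves(steps=[0.085, -0.001, 0.001, 0.01, 0, 0, 0, 0.085, -0.002, 0.003, 0.025, 0, 0, 0, 0.085, -0.002, 0.003, 0.04, 0, 0, 0, 0.085, -0.002, 0.003, 0.05, 0, 0, 0, 0.085, -0.002, 0.003, 0.055, 0, 0, 0, 0.085, -0.002, 0.003, 0.055, 0, 0, 0, 0.085, -0.002, 0.003, 0.055, 0, 0, 0, 0.085, -0.002, 0.003, 0.055, 0, 0, 0])

```text
time: 15.13
position: [564.9, -218.6, 247.7]
orientation: [[0.822, 0.57, 0.001], [0.57, -0.822, -0.0], [0.001, 0.001, -1.0]]
force: [-0.2, -0.5, -0.2]
gripper_width: 0.924
grip_force: 0.0
```

```bash
python3 - <<'E'
from h import *
snap('wrist','w7');s=robot.sense();R=s['orientation'];p=s['position'];print(p,s['qpos'].round(2),s['gripper_width'])
cv2.imwrite('pics/w7b.png',cv2.resize(cv2.imread('pics/w7.png'),(800,600),interpolation=cv2.INTER_CUBIC))
print(proj('w7',[562,-218,193]),proj('w7',[563.7,-222.3,193]))
E
```

```text
[ 564.94291546 -218.59306834  247.82927713] [ 0.61  0.41 -0.47  1.51  0.19  1.27 -0.85] 0.9284416215981003
[[248.24726329 197.90066985]] [[253.84257834 199.15884901]]
```

View pics/w7b.png

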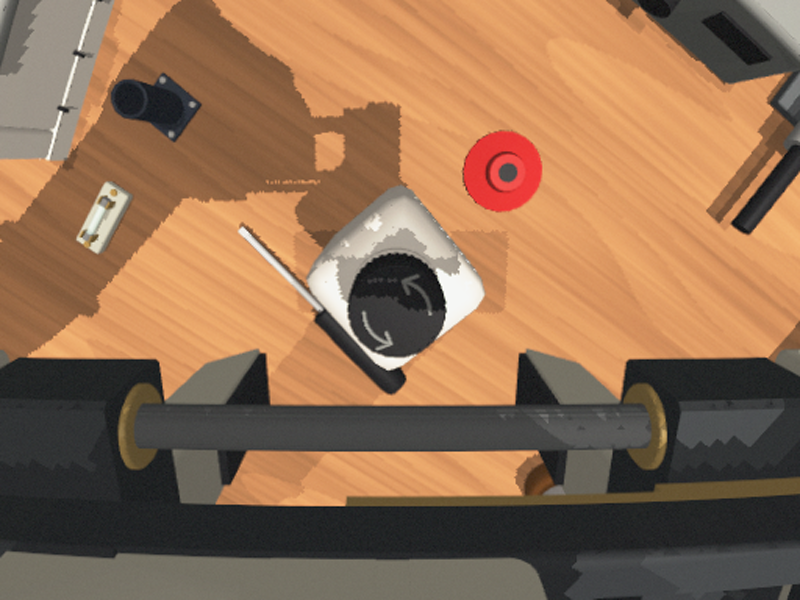

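The cap's centre is at about (397,309) in the 800-wide picture, which is (254.4,198). The fingers are symmetric around u=392.

```bash
python3 - <<'E'
from h import *
s=robot.sense();R=s['orientation'];p=s['position']
x=atz('w7',(254.4,198),193);print(x,R.T@(x-p)); print(R.T@(np.array([562,-218,193])-p))
E
```

```text
[ 564.75399914 -222.11006882  193.        ] [-2.20546558  2.72388155 54.83038394]
[-2.12750668 -2.22294286 54.82512519]
```

Emit:
apply_moves(steps=[0.085, -0.002, 0.0022, 0.01, 0, 0, 0, 0.085, -0.002, 0.0022, 0.025, 0, 0, 0, 0.085, -0.002, 0.0022, 0.04, 0, 0, 0, 0.085, -0.002, 0.0022, 0.055, 0, 0, 0, 0.085, -0.002, 0.0022, 0.07, 0, 0, 0, 0.085, -0.002, 0.0022, 0.082, 0, 0, 0, 0.085, -0.002, 0.0022, 0.094, 0, 0, 0, 0.085, -0.002, 0.0022, 0.102, 0, 0, 0, 0.085, -0.002, 0.0022, 0.108, 0, 0, 0, 0.085, -0.002, 0.0022, 0.112, 0, 0, 0, 0.085, -0.002, 0.0022, 0.114, 0, 0, 0, 0.085, -0.002, 0.0022, 0.114, 0, 0, 0])

```text
time: 16.18
position: [564.1, -221.5, 132.9]
orientation: [[0.822, 0.569, -0.0], [0.569, -0.822, 0.0], [-0.0, -0.0, -1.0]]
force: [-1.0, 0.4, 0.0]
gripper_width: 0.927
grip_force: 0.0
```

Emit:
apply_moves(steps=[0.065, 0, 0, 0, 0, 0, 0, 0.06, 0, 0, 0, 0, 0, 0, 0.055, 0, 0, 0, 0, 0, 0, 0.052, 0, 0, 0, 0, 0, 0, 0.05, 0, 0, 0, 0, 0, 0, 0.048, 0, 0, 0, 0, 0, 0, 0.045, 0, 0, 0, 0, 0, 0, 0.04, 0, 0, 0, 0, 0, 0, 0.03, 0, 0, 0, 0, 0, 0, 0.0, 0, 0, 0, 0, 0, 0, 0.0, 0, 0, 0, 0, 0, 0])

```text
time: 17.1
position: [564.3, -221.8, 133.2]
orientation: [[0.822, 0.569, 0.0], [0.569, -0.822, -0.0], [0.0, 0.001, -1.0]]
force: [1.8, -1.5, 1.0]
gripper_width: 0.543
grip_force: 30.0
```

```bash
python3 - <<'E'
from h import *
s=robot.sense();print(s['force'],s['wrist_torque'],s['gripper_width']*92,s['grip_force'],s['position'])
E
```

```text
[ 1.82239747 -1.48731637  0.96250563] [-0.41378991 -0.29021883  0.03730465] 49.93916044948852 29.999739853665233 [ 564.26808932 -221.78596098  133.16746113]
```

Emit:
apply_moves(steps=[0.0, 0, 0, 0.001, 0, 0, 0, 0.0, 0, 0, 0.002, 0, 0, 0, 0.0, 0, 0, 0.003, 0, 0, 0, 0.0, 0, 0, 0.004, 0, 0, 0, 0.0, 0, 0, 0.0045, 0, 0, 0, 0.0, 0, 0, 0.005, 0, 0, 0, 0.0, 0, 0, 0.005, 0, 0, 0])

```text
time: 17.68
position: [564.4, -221.8, 129.0]
orientation: [[0.822, 0.569, 0.001], [0.569, -0.822, -0.001], [0.0, 0.001, -1.0]]
force: [-3.0, -1.4, 10.5]
gripper_width: 0.544
grip_force: 30.0
```

Emit:
apply_moves(steps=[0.0, 0, 0, 0.0007, 0, 0, 0, 0.0, 0, 0, 0.0014, 0, 0, 0, 0.0, 0, 0, 0.0014, 0, 0, 0])

```text
time: 17.93
position: [564.5, -221.8, 127.8]
orientation: [[0.822, 0.569, 0.001], [0.569, -0.822, -0.001], [0.0, 0.001, -1.0]]
force: [-2.7, -1.3, 12.2]
gripper_width: 0.541
grip_force: 30.0
```

Emit:
apply_moves(steps=[0.0, 0, 0, 0.0008, 0, 0, 0, 0.0, 0, 0, 0.0008, 0, 0, 0, 0.0, 0, 0, 0.0008, 0, 0, 0])

```text
time: 18.18
position: [564.5, -221.8, 127.5]
orientation: [[0.822, 0.569, 0.001], [0.569, -0.822, -0.001], [0.0, 0.002, -1.0]]
force: [-4.5, -0.9, 15.9]
gripper_width: 0.54
grip_force: 30.0
```

Emit:
apply_moves(steps=[0.0, 0, 0, 0.0005, 0, 0, -2, 0.0, 0, 0, 0.0005, 0, 0, -6, 0.0, 0, 0, 0.0005, 0, 0, -11, 0.0, 0, 0, 0.0005, 0, 0, -17, 0.0, 0, 0, 0.0005, 0, 0, -23, 0.0, 0, 0, 0.0005, 0, 0, -29, 0.0, 0, 0, 0.0005, 0, 0, -35, 0.0, 0, 0, 0.0005, 0, 0, -41, 0.0, 0, 0, 0.0005, 0, 0, -47, 0.0, 0, 0, 0.0005, 0, 0, -53, 0.0, 0, 0, 0.0005, 0, 0, -59, 0.0, 0, 0, 0.0005, 0, 0, -65])

```text
time: 19.18
position: [564.1, -220.1, 127.6]
orientation: [[-0.174, 0.985, 0.0], [0.985, 0.174, 0.0], [0.0, 0.0, -1.0]]
force: [-8.1, 3.6, 23.3]
gripper_width: 0.541
grip_force: 30.0
```

```bash
python3 - <<'E'
from h import *
s=robot.sense();print(s['force'],s['wrist_torque'],s['gripper_width']*92,s['position'],s['qpos'].round(2))
E
```

```text
[-8.13275517  3.59358253 23.32468053] [ 0.59959991  1.99051302 -0.27601948] 49.8072780547457 [ 564.05595047 -220.13819533  127.63836813] [ 0.77  0.57 -0.73  1.66  0.42  1.08  0.09]
```

Emit:
apply_moves(steps=[0.0, 0, 0, 0, 0, 0, -4, 0.0, 0, 0, 0, 0, 0, -8, 0.0, 0, 0, 0, 0, 0, -8, 0.0, 0, 0, -0.002, 0, 0, -8, 0.0, 0, 0, -0.004, 0, 0, -8, 0.0, 0, 0, -0.007, 0, 0, -8, 0.0, 0, 0, -0.009, 0, 0, -8, 0.0, 0, 0, -0.01, 0, 0, -8, 0.0, 0, 0, -0.01, 0, 0, -8])

```text
time: 19.93
position: [563.5, -221.3, 135.0]
orientation: [[-0.304, 0.953, -0.001], [0.953, 0.304, 0.0], [0.001, -0.001, -1.0]]
force: [-3.0, 1.3, 1.3]
gripper_width: 0.544
grip_force: 30.0
```

Emit:
apply_moves(steps=[0.0, 0, 0, -0.002, 0, 0, 0, 0.0, 0, 0, -0.006, 0, 0, 0, 0.0, 0, 0, -0.012, 0, 0, 0, 0.0, 0, 0, -0.02, 0, 0, 0, 0.0, 0, 0, -0.03, 0, 0, 0, 0.0, 0, 0, -0.04, 0, 0, 0, 0.0, 0, 0, -0.05, 0, 0, 0, 0.0, 0, 0, -0.06, 0, 0, 0, 0.0, 0, 0, -0.069, 0, 0, 0, 0.0, 0, 0, -0.076, 0, 0, 0, 0.0, 0, 0, -0.079, 0, 0, 0, 0.0, 0, 0, -0.08, 0, 0, 0])

```text
time: 20.93
position: [564.3, -221.6, 216.0]
orientation: [[-0.304, 0.953, 0.001], [0.953, 0.304, -0.0], [-0.001, 0.001, -1.0]]
force: [0.3, -0.5, -0.2]
gripper_width: 0.546
grip_force: 30.0
```

Emit:
apply_moves(steps=[0.0, 0, 0, 0, 0, 0, 0, 0.0, 0, 0, 0, 0, 0, 0, 0.0, 0, 0, 0, 0, 0, 0, 0.0, 0, 0, 0, 0, 0, 0])

```text
time: 21.27
position: [563.8, -221.5, 214.8]
orientation: [[-0.304, 0.953, -0.001], [0.953, 0.304, 0.0], [0.0, -0.001, -1.0]]
force: [-0.1, 1.1, -0.8]
gripper_width: 0.542
grip_force: 30.0
```

```bash
python3 - <<'E'
from h import *
snap('wrist','w8');snap('scene','s8');snap('top','t8');s=robot.sense();p=s['position'];print(p,s['force'],s['gripper_width']*92,s['grip_force'])
def cr(im,u,v,k,W,H):
    return cv2.warpAffine(im,np.float32([[k,0,-k*u+W/2],[0,k,-k*v+H/2]]),(W,H),flags=cv2.INTER_CUBIC)
q=proj('s8',[563,-220,200])[0];print(q,proj('s8',[[563,-220,182],[564,-221.5,242],[564,-221.5,275]]))
a=np.hstack([cr(cv2.imread('pics/s8.png'),*q,5,400,500),cr(cv2.imread('pics/w8.png'),250,180,1.6,400,500)])
cv2.imwrite('pics/c8.png',a)
E
```

```text
[ 563.95638419 -221.46412903  215.07724827] [-0.44641507  0.08658599 -0.7427756 ] 49.94390481388337 29.99941469170153
[191.65831136 138.6963057 ] [[192.50739765 142.69012439]
 [188.97203501 128.95914756]
 [187.23965054 120.85660602]]
```

View pics/c8.png

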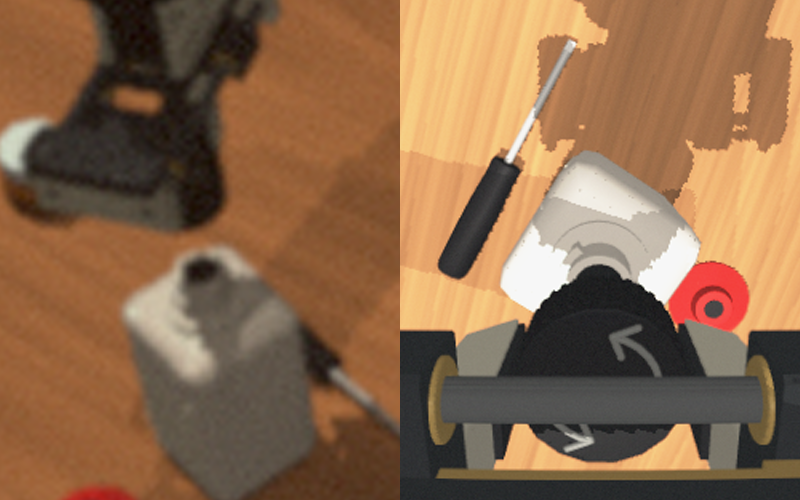

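The cap is free and level in the gripper. The open bottle stands upright with its mouth at crop (205,268), where predicted, and the nearby objects show no sign of having moved.

```bash
python3 -c "
from workcell import robot
print(robot.sign_off())"
```

```text
the job is handed in; nothing more can be done
None
```

I turned the turnbutton square across the lid's edge, then took the cap off; the gripper holds it level about 6 cm above the neck, the bottle stands upright in place, and the job is handed in at about 21 s, after two missed grasps on the wing that moved nothing.

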